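# Show a plug-in module to the inspection camera

## Robot

A 6-joint arm with a two-finger parallel gripper is mounted at the origin on the work surface. World frame = base frame: x ahead of the robot, y to its left, z up, the work surface at z = 0. Lengths are in m, angles in rad, forces in N, time in s.
With the tool pointing down it reaches from about 0.2 to 0.875 m from the base axis. Payload 3.4 kg.
Tool frame: the origin (TCP) lies midway between the tips of the shut fingers; the grasp point (between the pads) lies robot.hold_point_z behind it (robot.hold_point_z is the distance from the TCP to the grasp point, in m); z points along the fingers, y is the direction in which the jaws open and shut (so a half turn about z gives the same grasp; the last joint's range is limited). The gripper opens to 94 mm and grips with 3 to 60 N. Pads are 16 mm wide; open, the fingers measure 119 mm over their backs; the gripper's body (75 mm by 177 mm) begins 78 mm behind the grasp point.
Start: joints at [1.066, 0.276, 1.505, -0, 1.361, -0.121], TCP at [0.215, 0.533, 0.205] pointing down, gripper open.
Joint ranges: [-2.89, 2.89], [-0.75, 2.08], [0.22, 2.7], [-1.18, 4.32], [0.11, 2.71], [-2.7, 2.7]. Speed limits (rad/s): [2.57, 2.57, 3.14, 3.14, 3.14, 3.14].

## Interface

Orientations are given as a unit quaternion [w, x, y, z].
In Python, from cell import robot gives the robot as it stands. The module is installed in compiled form; this text tells all that it offers.
- The arm moves only by the tool carry_out, never from a script. Its argument "commands" is a list of rows, each an object with "linear": the shift along the tool's x, y, z in m, a list of three; "angular": the turn, a rotation vector about the tool's x, y, z in rad, a list of three; "jaw": the gripper command: -1 is fully open, 1 is shut, values between are in proportion. A call has 1 to 12 rows; each row is the pose to reach, as a shift and turn from the pose commanded when the call began, along the tool's axes at that moment; what a row does not reach only later rows make up. A row lasts 1/12 s, in which the tool goes at most 41.7 mm and 7.16 degrees, less where a joint would pass 70% of its speed; a pose out of reach is approached as far as the arm can. A call with a gripper value outside its range is refused whole. The fingers move at their own pace and stop on an object; "squeeze" is the grip in N (left out, the last holds). Time passes only in rows, so rows that repeat a pose let the fingers close. It gives the time, the measured TCP pose, the force and the opening at its end, in the units of the state.
- robot.get_state(): the state, without advancing time (a new reading comes with each control period).
- robot.grab_frame(name): name is "scene" or "side" or "wrist"; returns the picture (384x512x3 uint8, red, green, blue); there is no depth.
- robot.camera_model(name): a dict with "vertical_fov" (degrees; the focal length in pixels is half the picture's height over the tangent of half this angle, whatever the lens; pixels are square), "cx", "cy" (the principal point, pixels), "T" (4x4, takes a point from camera to world coordinates). Camera axes: x right, y down, z forward; pixel columns grow to the right and rows downward; lengths in m; the calibration is good to about 2 mm. A picture is of the moment at which its call begins: read the wrist's pose just before it. camera_model takes no time and is no camera call; for the wrist camera it gives the pose at the moment of the call.
- robot.sign_off(): hands the job in, once; it reports no verdict.
The state is a dict: "t": time; "joints": joint angles; "dq": joint speeds; "effort": joint torques, N m; "tcp_pos": TCP position; "tool_rot": TCP orientation; "ft_force": force on the tool from outside, world axes, zero at the start; "torque": the same for the moment, N m; "finger_gap": finger opening in m.
Only numpy, scipy, OpenCV 4.12 (cv2) and the standard library are available. Lean on these libraries where they do the work, as an engineer would, in place of code of your own. Each camera call takes 0.05 s, during which the arm holds its last target.

## Task

Draw the orange-gripped module straight up out of its socket and hold it up in the air in front of the inspection camera, right way up: the middle of its chip on the lens's line of sight and 110 mm from the lens, to within about a centimetre, and the board leaned back and turned so that the chip's face looks squarely into the lens and its edges run level. Finish holding it there, still, in the gripper; do not touch the camera, and leave the other modules and the things on the bench where they are.

Things in the scene. Friction and masses are not known exactly. Their poses are not given: they have to be found in the camera images.
- module: The ORANGE-gripped plug-in module to be shown: an upright green circuit board 6 mm thick (x), 50 wide (y), 62 tall (z), with an orange grip block on top of it 16 thick (x), 30 wide (y), 24 tall, from 61 to 85 mm above the module's underside. 63 to 126 g. Origin: centre of the board's lower edge; z up, +x out of the face that carries the chip. It stands loosely in a socket, its lowest 18 mm in the slot (about 0.75 mm play all round), and comes straight up and out.
- chip (a point): Centre of the outer face of the black 20 x 20 mm chip (steel lid) on the module's +x face: 7.5 mm in front of the board's mid-plane and 38 mm above the module's lower edge. Axes parallel to the module's.
- carrier: Fixed green base board in an aluminium tray, 150 (x) x 262 (y) mm, top 12 mm above its origin (centre of its underside), lying on a blue mat. Three black sockets 18 mm high (up to 30 mm above the origin) stand in a row along its y, at -80, 0 and +80 mm; any of them may hold the orange module. The slots' floor is 12 mm above the origin; chips of all modules face the carrier's +x.
- module_blue: Another module of the same shape and size, with a BLUE grip, in another socket; to be left alone.
- module_grey: Another module of the same shape and size, with a GREY grip, in the third socket; to be left alone.
- camera: Stand of the inspection camera: dark base plate 130 x 120 mm, steel post, and a fork with the tilting head's axle 280 mm above the table, straight above the origin (centre of the foot's underside). Fixed; the camera looks towards its -x. The head is a white cylinder 40 mm in diameter that reaches 50 mm behind and 61 mm ahead of the axle, with a ring light 56 mm in diameter around the lens.
- camera_tilt (a joint): How far the camera head looks down from level, rad (0.25 to 0.55); set by a stiff hinge, to be left as it is.
- lens (a point): Centre of the lens front, 61 mm ahead of the axle. Axes: x points backwards out of the camera's rear (the line of sight is -x), y level across, z up at right angles to the line of sight.
- focus (a point): The point in clear focus: 110 mm straight in front of the lens, in empty air, 171 mm ahead of the axle. Same axes as the lens; a chip here whose module has its x, y, z axes parallel to these is seen square and upright.
- spool: Steel-coloured solder spool, 56 mm in diameter, 40 tall, upright; its origin is the centre of its underside.
- flux: White flux bottle with a blue cap, 36 mm in diameter, 100 tall, upright; its origin is the centre of its underside.
- meter: Blue multimeter with grey face lying flat, 160 (x) x 78 x 34 mm high; its origin is the centre of its underside.
- pliers: Red-handled pliers lying flat, about 160 mm long (along x, jaws to +x), 66 wide, 14 high; the origin is at the pivot end of the handles, on the table.
- tub: Small yellow open tub, 56 mm in diameter, 35 tall; its origin is the centre of its underside.
Things that resemble listed ones, but are neither listed nor needed, are in the scene too. Leave any pink, red or yellow look-alike of the module alone.

How it is judged:
On the way:
1. the orange module is drawn out of its socket in the gripper, its lower edge clear above the sockets (z of module in the frame of carrier above 0.032 m and contact force between module and the fingers above 0.5 N), for 0.1 s.
At the end, for the whole second after the job is handed in: Held still in the gripper (under 30 mm/s, touching neither carrier nor camera): chip centre within 15 mm of the focus point, facing the lens, module upright, x and y axes within 0.2 rad of the camera's; other modules within 12 mm and bench things within 30 mm of their start (distance between chip and focus below 0.015 m and angle between the x axis of module and the x axis of focus, either way round below 0.2 rad and angle between the y axis of module and the y axis of focus, either way round below 0.2 rad and angle between module's own x axis and vertical below 1.57 rad and angle between module's own z axis and vertical below 1 rad and contact force between module and the fingers above 0.5 N and height (world z) of chip above 0.12 m and contact force between module and carrier below 0.1 N and contact force between module and camera below 0.1 N and linear speed of module below 0.03 m/s and distance of each of module_blue, module_grey from where it was at the start of the episode below 0.012 m and distance of each of spool, flux, meter, pliers, tub from where it was at the start of the episode below 0.03 m); the arm keeps its last pose, push and grip.
It fails at once if the camera is touched (more than 2 N) or its head moved (more than 8 mm) (contact force between camera and anything else above 2 N or distance of lens from where it was at the start of the episode above 0.008 m).
It fails at once if another module is pulled or pushed out of place (more than 12 mm) (distance of any of module_blue, module_grey from where it was at the start of the episode above 0.012 m).
It fails at once if a thing on the bench is knocked away (more than 30 mm) (distance of any of spool, flux, meter, pliers, tub from where it was at the start of the episode above 0.03 m).
It also fails if it takes over 35 s, if anything falls off the work surface, if the arm or the gripper's body presses on something with over 40 N, if the wrist force passes 120 N, or if a joint passes its speed limit or range.

## Working session

There is one attempt and no reset: what is moved stays moved. The work goes in short steps, Python scripts to look and compute and a tool call to move; the robot and the scene stay as the last step left them, time stands still between calls to the robot, and variables do not carry over. Pictures are saved under pics/ and viewed, and the job is handed in when it is done.

Besides the shell and the picture viewer there is one more tool, called after "Call:" as a command line: name --argument value ..., lists and objects as JSON in quotes. carry_out: Moves the arm, as the interface text tells. Its arguments: {"type":"object","properties":{"commands":{"type":"array","items":{"type":"object","properties":{"linear":{"type":"array","items":{"type":"number"}},"angular":{"type":"array","items":{"type":"number"}},"jaw":{"type":"number"}}}},"squeeze":{"type":"number"}},"required":["commands"]}

```bash
mkdir -p pics; ls; python3 - <<'E'
from cell import robot
import cv2,numpy as np
print(robot.get_state(), getattr(robot,'hold_point_z',None))
for n in ["scene","side","wrist"]:
    m=robot.camera_model(n); print(n,m)
    cv2.imwrite(f"pics/{n}0.png",robot.grab_frame(n)[:,:,::-1])
E
```

```text
pics
{'t': 0.0, 'joints': array([ 1.06599266e+00,  2.76584718e-01,  1.50609317e+00, -2.12059507e-05,
        1.36065877e+00, -1.21006321e-01]), 'dq': array([-0.00010108,  0.00085919,  0.00089061, -0.00151048,  0.00165116,
       -0.00061807]), 'effort': array([ 9.70474321e-04, -4.04584372e+01, -2.37228173e+01,  7.04020006e-02,
        3.44115298e-02, -1.29067353e-04]), 'tcp_pos': array([0.21505822, 0.53268574, 0.20462651]), 'tool_rot': array([-2.58558666e-04,  1.90720806e-01,  9.81643934e-01, -8.32852006e-04]), 'ft_force': array([ 0.47468134, -0.46910604,  0.72912835]), 'torque': array([ 0.03927817, -0.07014464, -0.02177876]), 'finger_gap': 0.09391349216426176} 0.0188
scene {'vertical_fov': 43.07766763690081, 'cx': 248.9239127916399, 'cy': 187.66940494099833, 'T': array([[ 0.86486249,  0.33595817, -0.37302142,  1.16903066],
       [ 0.50162212, -0.6075042 ,  0.61588464, -1.07719386],
       [-0.0197006 , -0.71977132, -0.69393165,  1.34420752],
       [ 0.        ,  0.        ,  0.        ,  1.        ]])}
side {'vertical_fov': 53.93596575683179, 'cx': 261.8201167593153, 'cy': 187.66320484447886, 'T': array([[-0.98700547, -0.11724495,  0.10988093,  0.41465967],
       [-0.16023382,  0.76943955, -0.61829434,  0.74536203],
       [-0.01205484, -0.62786654, -0.77822766,  1.1421513 ],
       [ 0.        ,  0.        ,  0.        ,  1.        ]])}
wrist {'vertical_fov': 65.78095706192738, 'cx': 250.61959286035233, 'cy': 191.07370304711682, 'T': array([[ 0.37346551,  0.89213064,  0.25421728,  0.14095882],
       [ 0.92763946, -0.35830309, -0.10537515,  0.5627742 ],
       [-0.00292156,  0.27517596, -0.96138944,  0.38335909],
       [ 0.        ,  0.        ,  0.        ,  1.        ]])}
```

View pics/scene0.png

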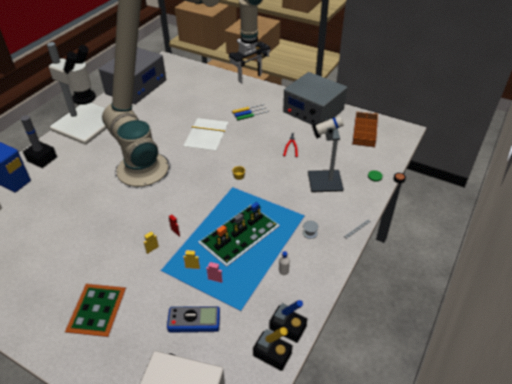

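View pics/side0.png

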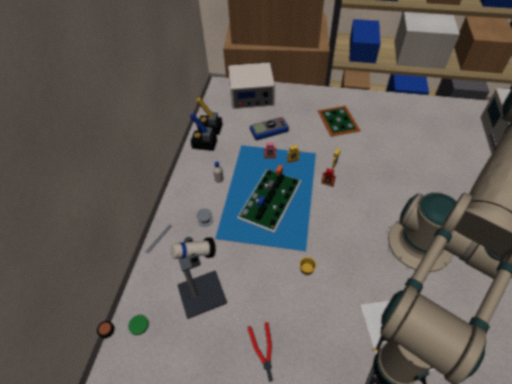

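View pics/wrist0.png

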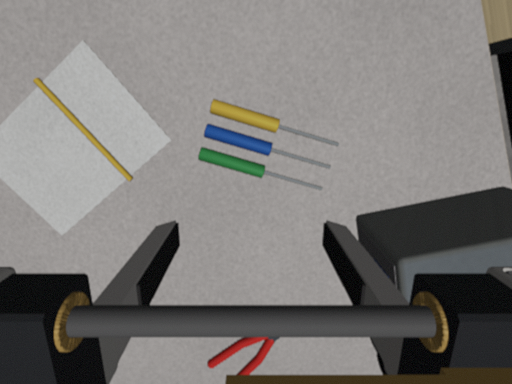

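```bash
cat > h.py <<'E'
import cv2,numpy as np
from cell import robot
from scipy.spatial.transform import Rotation as R
def ray(m,u,v):
    f=192/np.tan(np.radians(m['vertical_fov']/2))
    d=np.array([(u-m['cx'])/f,(v-m['cy'])/f,1.]);T=m['T']
    return T[:3,3],T[:3,:3]@d
def onz(m,u,v,z):
    o,d=ray(m,u,v);return o+d*(z-o[2])/d[2]
def proj(m,p):
    f=192/np.tan(np.radians(m['vertical_fov']/2));T=m['T']
    c=T[:3,:3].T@(np.asarray(p,float)-T[:3,3]);return np.array([c[0]/c[2]*f+m['cx'],c[1]/c[2]*f+m['cy']])
def tri(rays):
    A=np.zeros((3,3));b=np.zeros(3)
    for o,d in rays:
        d=d/np.linalg.norm(d);P=np.eye(3)-np.outer(d,d);A+=P;b+=P@o
    p=np.linalg.solve(A,b);return p,[np.linalg.norm((np.eye(3)-np.outer(d,d)/(d@d))@(p-o)) for o,d in rays]
E
python3 - <<'E'
import cv2
a=cv2.imread('pics/scene0.png');b=cv2.imread('pics/side0.png')
def c(im,x,y,w,h,s,n): cv2.imwrite(n,cv2.resize(im[y:y+h,x:x+w],None,fx=s,fy=s,interpolation=cv2.INTER_CUBIC))
c(a,140,180,180,120,4,'pics/a1.png');c(b,220,130,130,110,5,'pics/b1.png')
c(a,290,100,70,100,6,'pics/a2.png');c(b,140,220,110,110,5,'pics/b2.png')
E
```

```text
(no output)
```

View pics/a1.png

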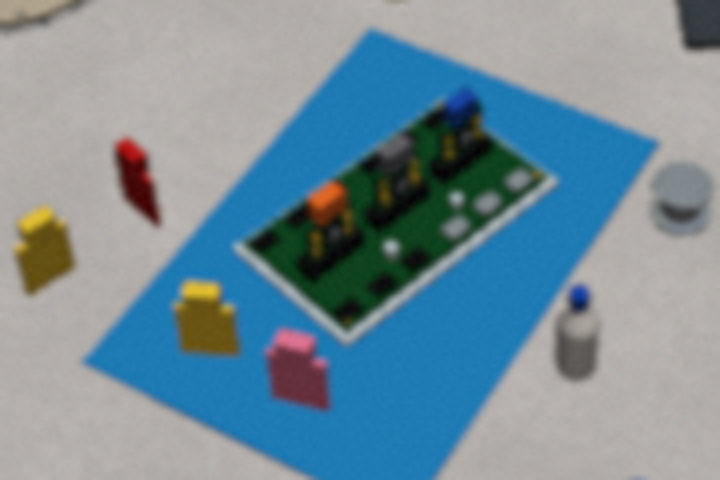

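View pics/b1.png

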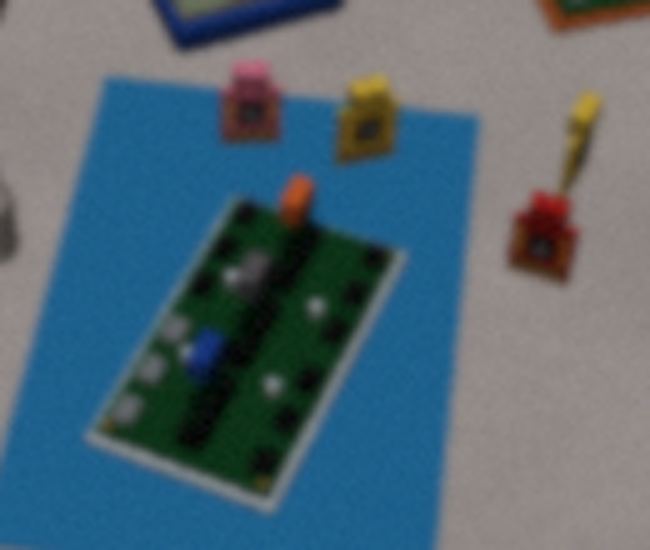

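View pics/a2.png

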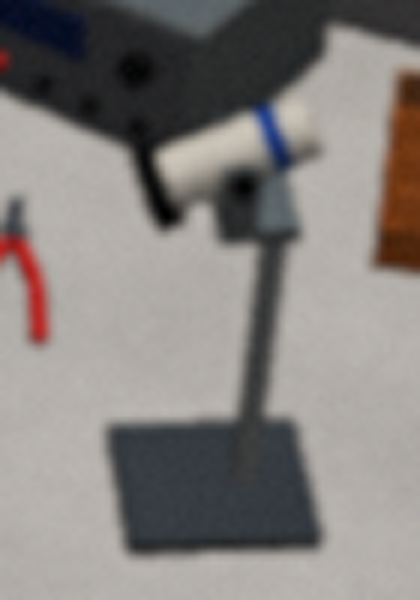

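View pics/b2.png

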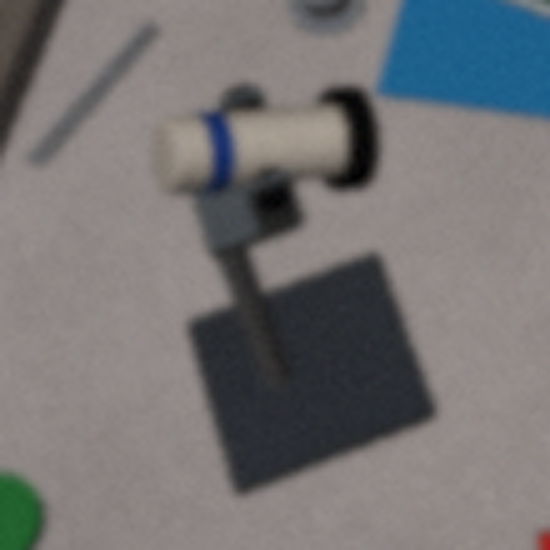

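```bash
cat > m1.py <<'E'
from h import *
S=robot.camera_model('scene');D=robot.camera_model('side')
print('carrier z=.014')
for m,pts in((S,[(200,241.75),(226.75,265),(278.75,225),(251,204)]),(D,[(268,169.4),(301,181),(274,232),(238,217.4)])):
    P=[onz(m,*p,.014) for p in pts]
    for p in P: print(p.round(4))
    print('c',np.mean(P,0).round(4),[np.linalg.norm(P[i]-P[i-1]).round(4) for i in range(4)])
print('grip',tri([ray(S,221.7,231),ray(D,279.6,170)]))
print('base z=.01')
for m,pts in((S,[(308,171.2),(339.5,170.7),(343.7,190.3),(311.3,191.7)]),(D,[(178,285),(215.6,271),(227,302),(187.6,318.4)])):
    P=[onz(m,*p,.01) for p in pts]
    for p in P: print(p.round(4))
    print('c',np.mean(P,0).round(4),[np.linalg.norm(P[i]-P[i-1]).round(4) for i in range(4)])
print('front',tri([ray(S,315.8,130.8),ray(D,210.4,247.4)]))
print('rear',tri([ray(S,341.3,121.3),ray(D,174.4,250.6)]))
E
python3 m1.py
```

```text
carrier z=.014
[ 0.4407 -0.2193  0.014 ]
[ 0.5775 -0.2593  0.014 ]
[ 0.6475 -0.0135  0.014 ]
[0.5058 0.0297 0.014 ]
c [ 0.5429 -0.1156  0.014 ] [np.float64(0.2574), np.float64(0.1426), np.float64(0.2556), np.float64(0.1481)]
[ 0.5646 -0.2472  0.014 ]
[ 0.4286 -0.2068  0.014 ]
[0.4997 0.0398 0.014 ]
[ 0.637  -0.0016  0.014 ]
c [ 0.5324 -0.1039  0.014 ] [np.float64(0.2561), np.float64(0.1419), np.float64(0.2567), np.float64(0.1434)]
grip (array([ 0.51421439, -0.18854284,  0.08315563]), [np.float64(0.0025234416135356953), np.float64(0.002523441613535801)])
base z=.01
[0.6143 0.3075 0.01  ]
[0.7252 0.3721 0.01  ]
[0.7836 0.2735 0.01  ]
[0.6764 0.2053 0.01  ]
c [0.6999 0.2896 0.01  ] [np.float64(0.1196), np.float64(0.1283), np.float64(0.1146), np.float64(0.127)]
[0.7756 0.2814 0.01  ]
[0.6681 0.2151 0.01  ]
[0.6083 0.3119 0.01  ]
[0.7148 0.3804 0.01  ]
c [0.6917 0.2972 0.01  ] [np.float64(0.1162), np.float64(0.1263), np.float64(0.1138), np.float64(0.1267)]
front (array([0.64537574, 0.26565115, 0.25530556]), [np.float64(0.0022524192027693103), np.float64(0.002252419202769375)])
rear (array([0.72263517, 0.31045472, 0.2959882 ]), [np.float64(0.0013635715791626962), np.float64(0.0013635715791628189)])
```

```bash
cat >> h.py <<'E'
def rotf(yaw,t):
    "tool rotation so that tool y = module x (yaw, pitched up t), tool z = -module z"
    c=np.array([np.cos(yaw),np.sin(yaw),0]);Z=np.array([0,0,1.])
    y=c*np.cos(t)+Z*np.sin(t); z=c*np.sin(t)-Z*np.cos(t)
    return np.column_stack([np.cross(y,z),y,z])
def rel(p,Rt):
    s=robot.get_state();q=s['tool_rot'];R0=R.from_quat([q[1],q[2],q[3],q[0]]).as_matrix()
    return (R0.T@(np.asarray(p)-s['tcp_pos'])).round(4),R.from_matrix(R0.T@Rt).as_rotvec().round(4)
E
python3 - <<'E'
from h import *
A=np.array([.696,.293,.28]);t=.42;Rt=rotf(.525,t);mx=Rt[:,1];mz=-Rt[:,2]
F=A-.171*mx; T=F-.0075*mx+.016*mz; print('F',F,'TCP',T)
P=T+[-.043,-.025,.08]; print(P); print(rel(P,Rt))
E
```

```text
F [0.56088987 0.2147415  0.21027296] TCP [0.54931847 0.20803911 0.22182418]
[0.50631847 0.18303911 0.30182418]
(array([-0.401 , -0.2154, -0.0968]), array([-0.4057, -0.1387,  0.6522]))
```

Call:
carry_out --commands '[{"linear":[-0.2,-0.108,-0.048],"angular":[-0.2,-0.07,0.325],"jaw":-1},{"linear":[-0.2,-0.108,-0.048],"angular":[-0.2,-0.07,0.325],"jaw":-1},{"linear":[-0.2,-0.108,-0.048],"angular":[-0.2,-0.07,0.325],"jaw":-1},{"linear":[-0.2,-0.108,-0.048],"angular":[-0.2,-0.07,0.325],"jaw":-1},{"linear":[-0.2,-0.108,-0.048],"angular":[-0.2,-0.07,0.325],"jaw":-1},{"linear":[-0.401,-0.215,-0.097],"angular":[-0.406,-0.139,0.652],"jaw":-1},{"linear":[-0.401,-0.215,-0.097],"angular":[-0.406,-0.139,0.652],"jaw":-1},{"linear":[-0.401,-0.215,-0.097],"angular":[-0.406,-0.139,0.652],"jaw":-1},{"linear":[-0.401,-0.215,-0.097],"angular":[-0.406,-0.139,0.652],"jaw":-1},{"linear":[-0.401,-0.215,-0.097],"angular":[-0.406,-0.139,0.652],"jaw":-1},{"linear":[-0.401,-0.215,-0.097],"angular":[-0.406,-0.139,0.652],"jaw":-1},{"linear":[-0.401,-0.215,-0.097],"angular":[-0.406,-0.139,0.652],"jaw":-1}]'

```text
t: 1.15
tcp_pos: [0.5116, 0.1784, 0.3043]
tool_rot: [0.108, 0.491, 0.845, 0.181]
ft_force: [0.7, 0.5, -0.1]
finger_gap: 0.0937
```

```bash
python3 - <<'E'
from h import *
s=robot.get_state();print(s['t'],s['tcp_pos'],s['joints'].round(3),abs(s['dq']).max())
m=robot.camera_model('wrist');np.save('wA.npy',m['T']);cv2.imwrite('pics/wA.png',robot.grab_frame('wrist')[:,:,::-1])
E
```

```text
1.15 [0.51155598 0.17839654 0.30433072] [ 0.081 -0.054  1.734  0.195  1.08  -0.496] 0.10331634072917449
```

View pics/wA.png

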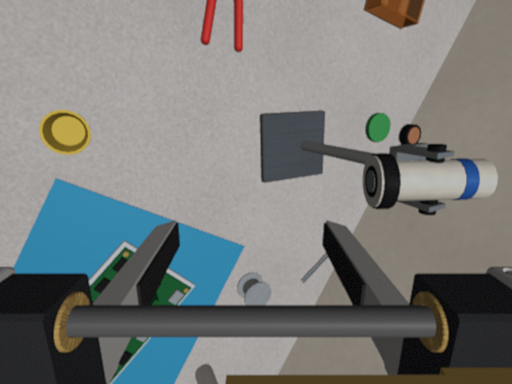

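Call:
carry_out --commands '[{"linear":[-0.1,0.04,0],"jaw":-1},{"linear":[-0.1,0.04,0],"jaw":-1},{"linear":[-0.1,0.04,0],"jaw":-1},{"linear":[-0.1,0.04,0],"jaw":-1},{"linear":[-0.1,0.04,0],"jaw":-1},{"linear":[-0.1,0.04,0],"jaw":-1},{"linear":[-0.1,0.04,0],"jaw":-1}]'

```text
$.commands[0]: bad value
```

```bash
python3 - <<'E'
from h import *
s=robot.get_state();print(s['t'],s['tcp_pos'],s['joints'].round(3),abs(s['dq']).max())
m=robot.camera_model('wrist');np.save('wB.npy',m['T']);im=robot.grab_frame('wrist')[:,:,::-1];cv2.imwrite('pics/wB.png',im)
a=cv2.imread('pics/wA.png')
cv2.imwrite('pics/wAc.png',cv2.resize(a[130:230,350:512],None,fx=4.9,fy=4.9,interpolation=cv2.INTER_CUBIC))
E
```

```text
1.2 [0.51020819 0.17971714 0.30348264] [ 0.084 -0.054  1.735  0.196  1.08  -0.494] 0.08188324438574877
```

View pics/wB.png

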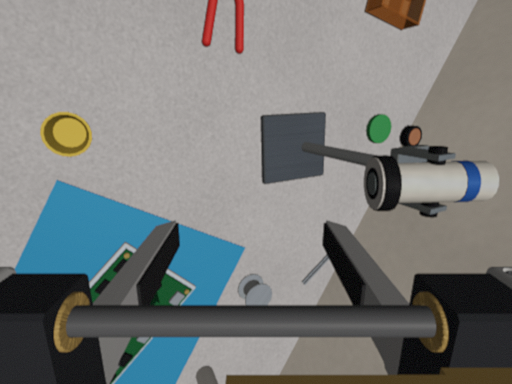

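View pics/wAc.png

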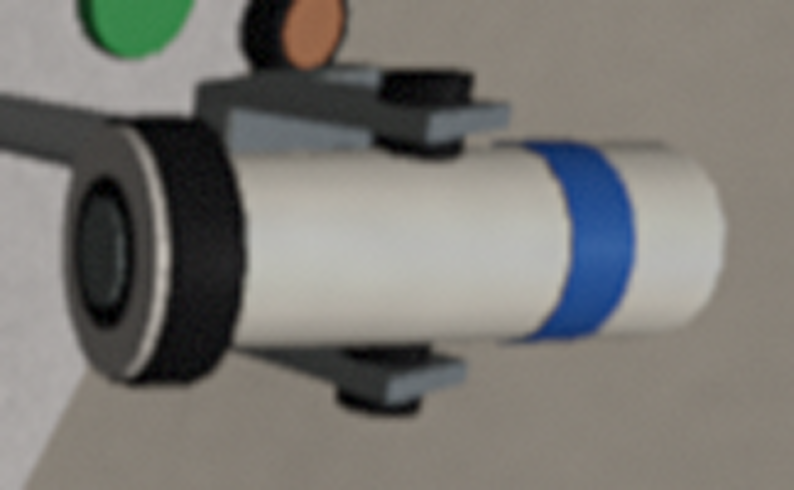

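Call:
carry_out --commands '[{"linear":[-0.1,0.04,0],"angular":[0,0,0],"jaw":-1},{"linear":[-0.1,0.04,0],"angular":[0,0,0],"jaw":-1},{"linear":[-0.1,0.04,0],"angular":[0,0,0],"jaw":-1},{"linear":[-0.1,0.04,0],"angular":[0,0,0],"jaw":-1},{"linear":[-0.1,0.04,0],"angular":[0,0,0],"jaw":-1},{"linear":[-0.1,0.04,0],"angular":[0,0,0],"jaw":-1},{"linear":[-0.1,0.04,0],"angular":[0,0,0],"jaw":-1},{"linear":[-0.1,0.04,0],"angular":[0,0,0],"jaw":-1}]'

```text
t: 1.92
tcp_pos: [0.5868, 0.1171, 0.3187]
tool_rot: [0.104, 0.487, 0.848, 0.181]
ft_force: [0.2, -0.1, 0.8]
finger_gap: 0.0941
```

```bash
python3 - <<'E'
from h import *
s=robot.get_state();print(s['t'],s['tcp_pos'],s['joints'].round(3),abs(s['dq']).max())
m=robot.camera_model('wrist');np.save('wC.npy',m['T']);im=robot.grab_frame('wrist')[:,:,::-1];cv2.imwrite('pics/wC.png',im)
a=cv2.imread('pics/wB.png')
cv2.imwrite('pics/wBc.png',cv2.resize(a[130:230,350:510],None,fx=5,fy=5,interpolation=cv2.INTER_CUBIC))
cv2.imwrite('pics/wCc.png',cv2.resize(im[20:140,300:460],None,fx=5,fy=5,interpolation=cv2.INTER_CUBIC))
E
```

```text
1.9167 [0.58683773 0.11707679 0.31865832] [-0.074  0.047  1.597  0.256  1.157 -0.664] 0.009062828443990471
```

View pics/wC.png

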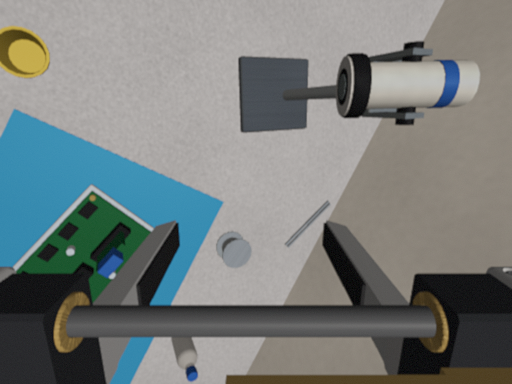

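View pics/wBc.png

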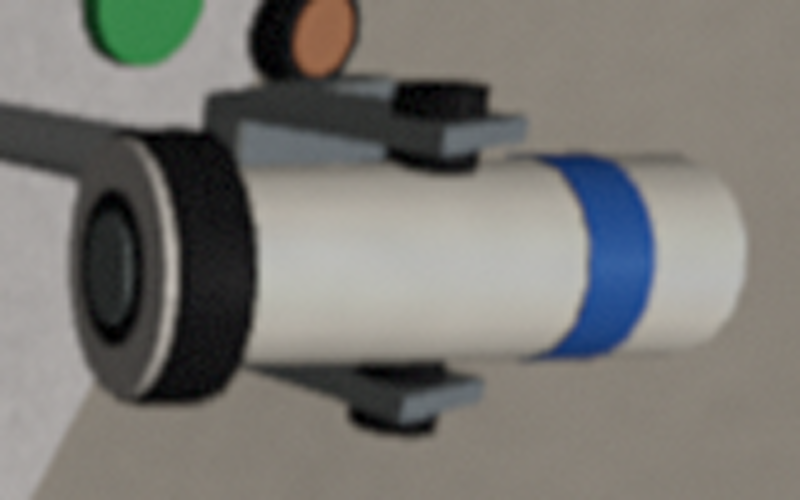

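View pics/wCc.png

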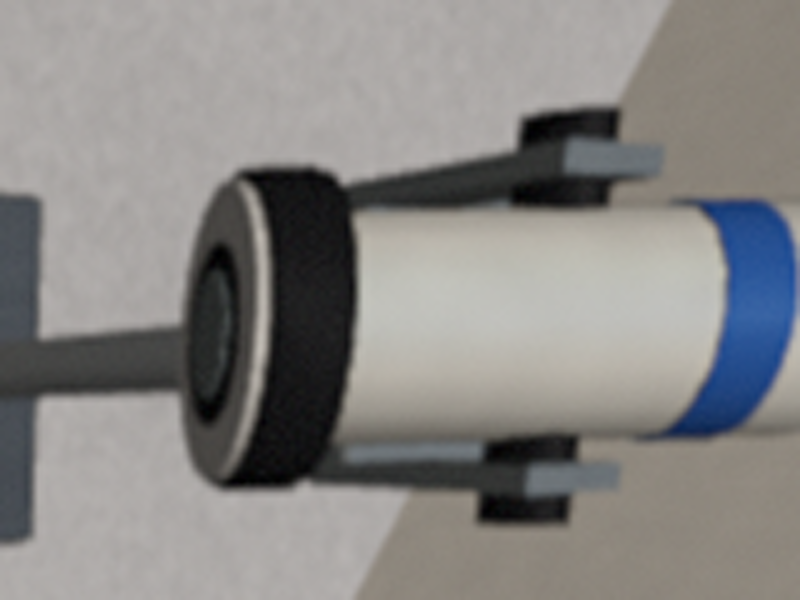

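```bash
python3 - <<'E'
from h import *
m=robot.camera_model('wrist');B=dict(m,T=np.load('wB.npy'));C=dict(m,T=np.load('wC.npy'))
def b(U,V): return ray(B,(U+.5)/5-.5+350,(V+.5)/5-.5+130)
def c(U,V): return ray(C,(U+.5)/5-.5+300,(V+.5)/5-.5+20)
q={}
for n,x,y in(('lens',(112,265),(212,335)),('ringL',(72,265),(186,335)),('ku',(443,98),(570,122)),('kl',(395,425),(523,508)),('ringtopR',(240,150),(343,180)),('ringbotR',(222,395),(313,475))):
    p,e=tri([b(*x),c(*y)]);q[n]=p;print(n,p.round(4),np.round(e,4))
ax=(q['ku']+q['kl'])/2;d=ax-q['lens'];print('axle',ax,'d',d,np.linalg.norm(d),'yaw',np.arctan2(d[1],d[0]),'tilt',np.arctan2(d[2],np.hypot(d[0],d[1])))
k=q['ku']-q['kl'];print('k',k,np.linalg.norm(k),'yaw',np.arctan2(-k[0],k[1]))
# base plate corners in wrist views (full px)
for M,pts in((B,[(262,114.5),(325,112),(326,176.5),(262.5,183)]),(C,[(238.5,57),(307.5,60),(307,126.5),(241,132)])):
    for z in (.008,):
        P=[onz(M,*p,z) for p in pts];print('base',np.mean(P,0).round(4),[np.linalg.norm(P[i]-P[i-1]).round(4) for i in range(4)],'yaw',np.arctan2((P[1]-P[0])[1],(P[1]-P[0])[0]),np.arctan2((P[2]-P[3])[1],(P[2]-P[3])[0]))
E
```

```text
lens [0.6426 0.2621 0.2527] [0.0002 0.0002]
ringL [0.6396 0.26   0.2477] [0.0012 0.0012]
ku [0.6675 0.3163 0.2822] [0. 0.]
kl [0.6982 0.2593 0.2853] [0. 0.]
ringtopR [0.641  0.29   0.2684] [0.0003 0.0003]
ringbotR [0.665  0.2474 0.2707] [0.0017 0.0017]
axle [0.68285087 0.28778435 0.28372187] d [0.04026376 0.02564309 0.03103837] 0.0569396014046744 yaw 0.5670949857575991 tilt 0.5765207867944544
k [-0.03074422  0.05705865 -0.00307262] 0.06488710929298525 yaw 0.4942175561057688
base [0.699  0.2957 0.008 ] [np.float64(0.1182), np.float64(0.1288), np.float64(0.1234), np.float64(0.1394)] yaw 0.5431688055849522 0.508831898791033
base [0.6969 0.2951 0.008 ] [np.float64(0.117), np.float64(0.1302), np.float64(0.1144), np.float64(0.1332)] yaw 0.5508270782829444 0.570526228265508
```

```bash
python3 - <<'E'
from h import *
C=cv2.imread('pics/wC.png');cv2.imwrite('pics/wCd.png',cv2.resize(C[30:140,330:490],None,fx=5,fy=5,interpolation=cv2.INTER_CUBIC))
E
```

```text
(no output)
```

View pics/wCd.png

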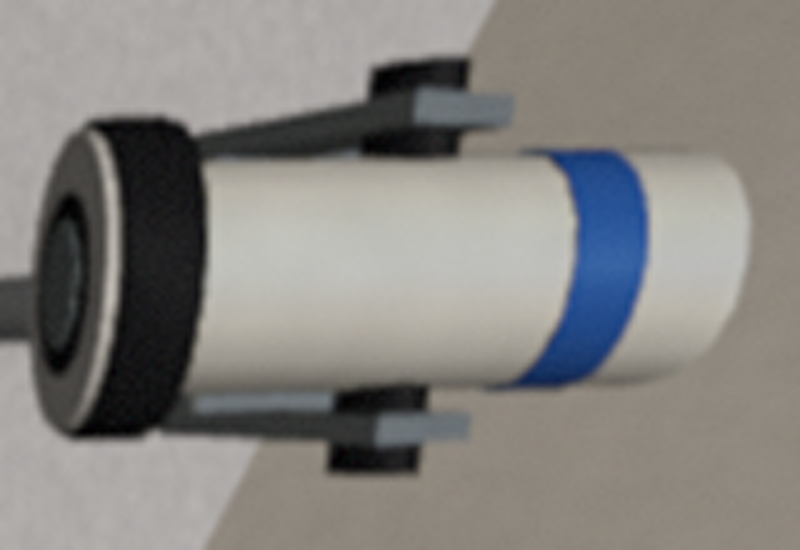

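```bash
cat > fit.py <<'E'
from h import *
from scipy.optimize import least_squares
m=robot.camera_model('wrist');B=dict(m,T=np.load('wB.npy'));C=dict(m,T=np.load('wC.npy'))
S=robot.camera_model('scene');D=robot.camera_model('side')
cv=lambda U,V,x,y,s=5:((U+.5)/s-.5+x,(V+.5)/s-.5+y)
lensB=cv(112,265,350,130);lensC=cv(63,285,330,30)
axB=[cv(260,265,350,130),cv(680,251,350,130)];axC=[cv(205,273,330,30),cv(670,266,330,30)]
ringB=cv(133,267,350,130);ringC=cv(85,280,330,30)
axS=[cv(185,183,290,100,6),cv(300,130,290,100,6)];axD=[cv(335,140,140,220),cv(175,152,140,220)]
def u(yaw,t): return np.array([np.cos(yaw)*np.cos(t),np.sin(yaw)*np.cos(t),np.sin(t)])
def res(p,full=False):
    A=np.array([p[0],p[1],.28]);d=u(p[2],p[3]);r=[]
    for M,l in((B,lensB),(C,lensC)): r+=list(proj(M,A-.061*d)-l)
    for M,a,w in((B,axB,1),(C,axC,1),(S,axS,1),(D,axD,1)):
        P=proj(M,A-.06*d);Q=proj(M,A+.05*d);n=np.array([-(Q-P)[1],(Q-P)[0]]);n/=np.linalg.norm(n)
        r+=[w*n@(np.array(k)-P) for k in a]
    r+=list((p[:2]-[.6975,.2945])/.003)
    return np.array(r)
if __name__=='__main__':
    s=least_squares(res,[.697,.294,.53,.42]);print(s.x);print(res(s.x).round(2))
    A=np.array([*s.x[:2],.28]);d=u(*s.x[2:]);print('lens',A-.061*d,'focus',A-.171*d)
    s2=least_squares(lambda p:res(p)[4:],[.697,.294,.53,.42]);print('no lens',s2.x,res(s2.x).round(2))
    s3=least_squares(lambda p:res(p)[:-2],[.697,.294,.53,.42]);print('no base',s3.x,res(s3.x).round(2))
    # end checks
    for M in(B,C): print(proj(M,A+.05*d+.02*np.array([-np.sin(s.x[3])*np.cos(s.x[2]),-np.sin(s.x[3])*np.sin(s.x[2]),np.cos(s.x[3])])))
E
python3 fit.py
```

```text
[0.68978563 0.29168852 0.55996076 0.48238592]
[ 0.22 -0.35  0.76 -0.02  0.88 -0.39 -1.47  0.21  0.79  0.41  0.16  0.36
 -2.57 -0.94]
lens [0.6439994  0.26298538 0.25170246] focus [0.56143408 0.2112256  0.2006741 ]
no lens [0.69415448 0.29425881 0.55206209 0.45045052] [ 4.71 -0.82  5.67 -0.5   1.31  0.2  -1.35 -0.48  0.6  -0.4   0.37  1.01
 -1.12 -0.08]
no base [0.68875942 0.29114897 0.55725726 0.45934821] [-0.15 -0.04  0.16 -0.36  0.69 -0.26 -1.2   0.15  1.12  0.33 -0.13  0.45
 -2.91 -1.12]
[503.19325211 185.80632974]
[484.33896433  80.94858104]
```

```bash
python3 - <<'E'
from h import *
Rt=rotf(-.277,0);P=np.array([.514,-.188,.22])+.09*Rt[:,1]; print(P,rel(P,Rt))
E
```

```text
[ 0.60056922 -0.21261241  0.22      ] (array([-0.2916, -0.1809,  0.0269]), array([ 0.398 , -0.1701,  0.7917]))
```

Call:
carry_out --commands '[{"linear":[-0.292,-0.181,0.027],"angular":[0.398,-0.17,0.792],"jaw":-1},{"linear":[-0.292,-0.181,0.027],"angular":[0.398,-0.17,0.792],"jaw":-1},{"linear":[-0.292,-0.181,0.027],"angular":[0.398,-0.17,0.792],"jaw":-1},{"linear":[-0.292,-0.181,0.027],"angular":[0.398,-0.17,0.792],"jaw":-1},{"linear":[-0.292,-0.181,0.027],"angular":[0.398,-0.17,0.792],"jaw":-1},{"linear":[-0.292,-0.181,0.027],"angular":[0.398,-0.17,0.792],"jaw":-1},{"linear":[-0.292,-0.181,0.027],"angular":[0.398,-0.17,0.792],"jaw":-1},{"linear":[-0.292,-0.181,0.027],"angular":[0.398,-0.17,0.792],"jaw":-1},{"linear":[-0.292,-0.181,0.027],"angular":[0.398,-0.17,0.792],"jaw":-1},{"linear":[-0.292,-0.181,0.027],"angular":[0.398,-0.17,0.792],"jaw":-1},{"linear":[-0.292,-0.181,0.027],"angular":[0.398,-0.17,0.792],"jaw":-1},{"linear":[-0.292,-0.181,0.027],"angular":[0.398,-0.17,0.792],"jaw":-1}]'

```text
t: 2.97
tcp_pos: [0.6013, -0.2125, 0.221]
tool_rot: [0.0, 0.798, 0.602, 0.001]
ft_force: [0.6, -0.2, -0.3]
finger_gap: 0.0937
```

```bash
python3 - <<'E'
from h import *
s=robot.get_state();print(s['t'],s['tcp_pos'],s['joints'].round(3),abs(s['dq']).max())
m=robot.camera_model('wrist');np.save('wE.npy',m['T']);im=robot.grab_frame('wrist')[:,:,::-1];cv2.imwrite('pics/wE.png',im)
E
```

```text
2.9667 [ 0.60127196 -0.21248836  0.22097758] [-4.500e-01  3.630e-01  1.337e+00  1.000e-03  1.441e+00 -1.720e-01] 0.011980365819746834
```

View pics/wE.png

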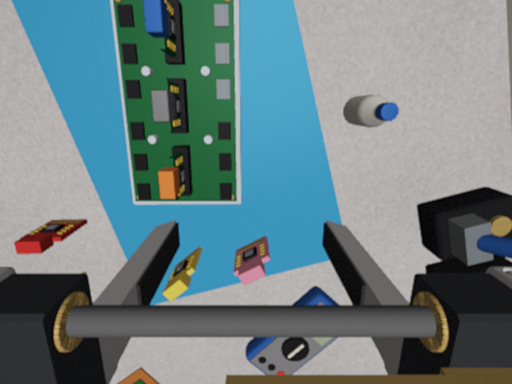

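```bash
python3 - <<'E'
from h import *
im=cv2.imread('pics/wE.png')
cv2.imwrite('pics/wEc.png',cv2.resize(im[130:210,120:250],None,fx=6,fy=6,interpolation=cv2.INTER_CUBIC))
h=cv2.cvtColor(im,cv2.COLOR_BGR2HSV);mk=cv2.inRange(h,(5,150,100),(16,255,255));mk[300:]=0
n,l,st,c=cv2.connectedComponentsWithStats(mk)
for i in range(1,n):
  if st[i,4]>30: print(st[i],c[i])
E
```

```text
[158 168  20  31 486] [167.11934156 183.01646091]
[ 57 222  22   4  40] [ 69.05  222.625]
```

View pics/wEc.png

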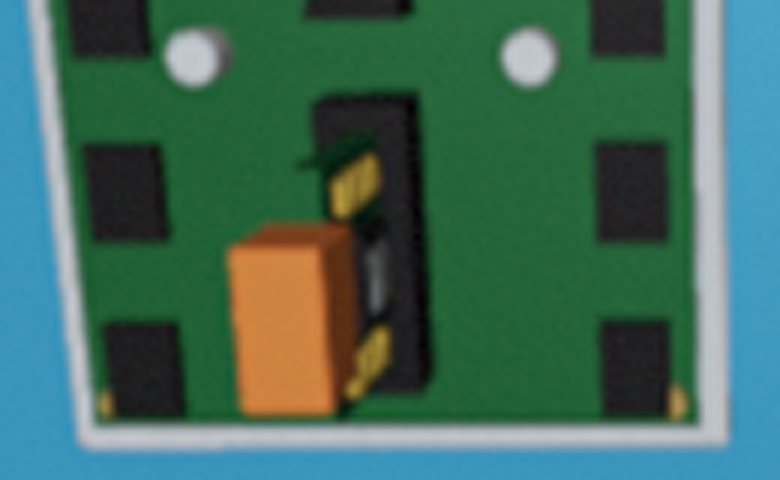

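```bash
python3 - <<'E'
from h import *
m=robot.camera_model('wrist');E=dict(m,T=np.load('wE.npy'))
cv=lambda U,V:((U+.5)/6-.5+120,(V+.5)/6-.5+130)
for z in(.097,.1):
    P=np.array([onz(E,*cv(*p),z) for p in((228,248),(320,243),(337,413),(243,415))]);c=P.mean(0)
    print(z,c.round(4),[np.linalg.norm(P[i]-P[i-1]).round(4) for i in range(4)])
    a=(P[0]+P[1]-P[2]-P[3])/2; b=(P[1]+P[2]-P[0]-P[3])/2;print('yaw from y',np.arctan2(-a[0],a[1]),'x',np.arctan2(b[1],b[0]))
    Rt=rotf(-.277,0);print(rel([*c[:2],.2],Rt))
# carrier edges yaw
L=np.array([onz(E,*p,.014)for p in((112,0),(133,203),(240,204),(239,0))]);print(L.round(4));
for i,j in((1,0),(2,3)): d=L[j]-L[i];print('yaw',np.arctan2(-d[0],d[1]))
print('slot centre carrier mid',(L[1]+L[2])/2, 'expected orange', (L[1]+L[2])/2+.051*np.array([.274,.962,0]))
E
```

```text
0.097 [ 0.5166 -0.1883  0.097 ] [np.float64(0.0303), np.float64(0.016), np.float64(0.0309), np.float64(0.0168)]
yaw from y -0.2628669233029323 x -0.23871463290054706
(array([-0.0001, -0.0882,  0.0212]), array([ 0.0018, -0.0008, -0.0003]))
0.1 [ 0.5177 -0.1878  0.1   ] [np.float64(0.03), np.float64(0.0159), np.float64(0.0306), np.float64(0.0166)]
yaw from y -0.2628669233029314 x -0.23871463290054754
(array([ 0.0007, -0.0873,  0.0212]), array([ 0.0018, -0.0008, -0.0003]))
[[ 0.5033  0.0192  0.014 ]
 [ 0.4342 -0.2145  0.014 ]
 [ 0.5745 -0.2559  0.014 ]
 [ 0.6427 -0.0204  0.014 ]]
yaw -0.2876416112811822
yaw -0.2819850111166662
slot centre carrier mid [ 0.50434246 -0.23517702  0.014     ] expected orange [ 0.51831646 -0.18611502  0.014     ]
```

Call:
carry_out --commands '[{"linear":[0.0,-0.044,0.02],"angular":[0,0,0],"jaw":-1},{"linear":[0.0,-0.0875,0.04],"angular":[0,0,0],"jaw":-1},{"linear":[0.0,-0.0875,0.06],"angular":[0,0,0],"jaw":-0.6},{"linear":[0.0,-0.0875,0.08],"angular":[0,0,0],"jaw":-0.4},{"linear":[0.0,-0.0875,0.08],"angular":[0,0,0],"jaw":-0.2},{"linear":[0.0,-0.0875,0.08],"angular":[0,0,0],"jaw":-0.2},{"linear":[0.0,-0.0875,0.08],"angular":[0,0,0],"jaw":-0.2}]'

```text
t: 3.6
tcp_pos: [0.5188, -0.1901, 0.1418]
tool_rot: [0.002, 0.798, 0.602, 0.001]
ft_force: [0.2, -0.1, -0.7]
finger_gap: 0.0639
```

```bash
python3 - <<'E'
from h import *
s=robot.get_state();print(s['t'],s['tcp_pos'],s['finger_gap'],abs(s['dq']).max(),rel([.517,-.188,.068],rotf(-.277,0)))
m=robot.camera_model('wrist');np.save('wF.npy',m['T']);im=robot.grab_frame('wrist')[:,:,::-1];cv2.imwrite('pics/wF.png',im)
E
```

```text
3.6 [ 0.5188316  -0.19009237  0.14183304] 0.06388195128688677 0.02070707811609081 (array([ 0.0015, -0.0026,  0.0738]), array([ 0.0037,  0.0004, -0.0009]))
```

View pics/wF.png

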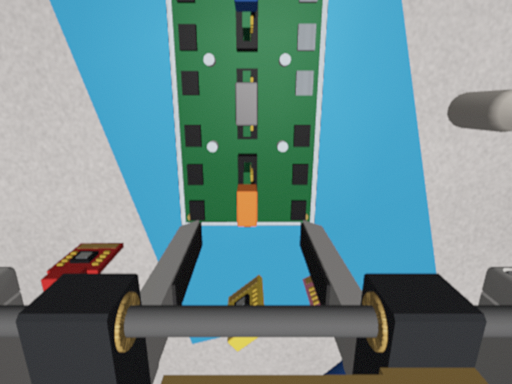

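```bash
python3 - <<'E'
from h import *
m=robot.camera_model('wrist');F=dict(m,T=np.load('wF.npy'))
im=cv2.imread('pics/wF.png');cv2.imwrite('pics/wFc.png',cv2.resize(im[170:240,200:300],None,fx=8,fy=8,interpolation=cv2.INTER_CUBIC))
h=cv2.cvtColor(im,cv2.COLOR_BGR2HSV);mk=cv2.inRange(h,(5,150,200),(16,255,255));mk[300:]=0
cs=max(cv2.findContours(mk,0,2)[0],key=cv2.contourArea);r=cv2.minAreaRect(cs);print(r,cv2.boxPoints(r))
print(rel(onz(F,*r[0],.099),rotf(-.277,0)),onz(F,*r[0],.099))
E
```

```text
((246.5, 208.5), (33.0, 19.0), 90.0) [[237. 192.]
 [256. 192.]
 [256. 225.]
 [237. 225.]]
(array([ 0.0023, -0.0032,  0.0429]), array([ 0.0042,  0.0006, -0.0011])) [ 0.51675512 -0.18739226  0.099     ]
```

View pics/wFc.png

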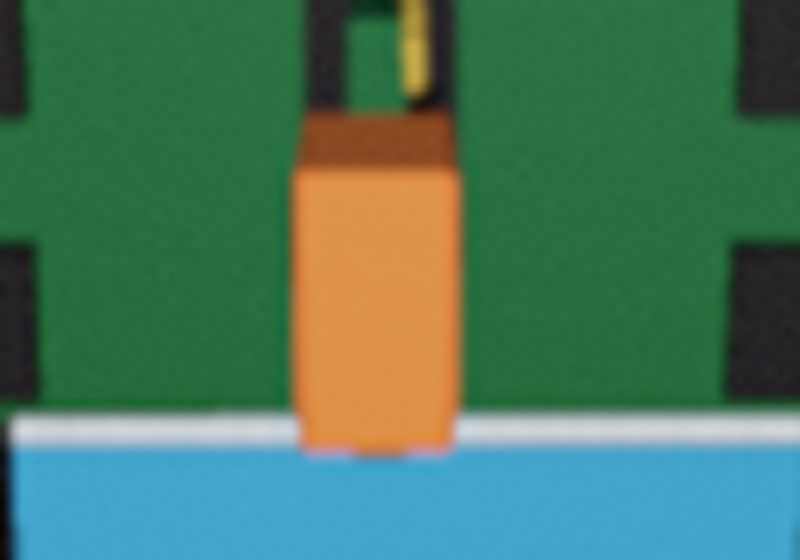

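Call:
carry_out --commands '[{"linear":[0.002,-0.003,0.02],"angular":[0,0,0],"jaw":-0.2},{"linear":[0.002,-0.003,0.04],"angular":[0,0,0],"jaw":-0.2},{"linear":[0.002,-0.003,0.06],"angular":[0,0,0],"jaw":-0.2},{"linear":[0.002,-0.003,0.074],"angular":[0,0,0],"jaw":-0.2},{"linear":[0.002,-0.003,0.074],"angular":[0,0,0],"jaw":-0.2},{"linear":[0.002,-0.003,0.074],"angular":[0,0,0],"jaw":-0.2},{"linear":[0.002,-0.003,0.074],"angular":[0,0,0],"jaw":-0.2}]'

```text
t: 4.23
tcp_pos: [0.5165, -0.1882, 0.0674]
tool_rot: [0.001, 0.799, 0.602, 0.001]
ft_force: [0.2, 0.3, -0.3]
finger_gap: 0.0564
```

```bash
python3 - <<'E'
from h import *
s=robot.get_state();print(s['t'],s['tcp_pos'],s['finger_gap'],s['ft_force'],abs(s['dq']).max(),rel([.5168,-.1878,.068],rotf(-.277,0)))
E
```

```text
4.2333 [ 0.51651172 -0.1881995   0.067418  ] 0.05637516396714666 [ 0.22630841  0.30117105 -0.25213459] 0.008923200256401425 (array([ 0.0005,  0.0002, -0.0006]), array([ 0.0031,  0.0005, -0.0021]))
```

Close the fingers.

Call:
carry_out --squeeze 25 --commands '[{"linear":[0,0,0],"angular":[0,0,0],"jaw":1},{"linear":[0,0,0],"angular":[0,0,0],"jaw":1},{"linear":[0,0,0],"angular":[0,0,0],"jaw":1},{"linear":[0,0,0],"angular":[0,0,0],"jaw":1},{"linear":[0,0,0],"angular":[0,0,0],"jaw":1},{"linear":[0,0,0],"angular":[0,0,0],"jaw":1},{"linear":[0,0,0],"angular":[0,0,0],"jaw":1},{"linear":[0,0,0],"angular":[0,0,0],"jaw":1},{"linear":[0,0,0],"angular":[0,0,0],"jaw":1},{"linear":[0,0,0],"angular":[0,0,0],"jaw":1}]'

```text
t: 5.07
tcp_pos: [0.5152, -0.1877, 0.066]
tool_rot: [0.0, 0.799, 0.602, 0.0]
ft_force: [1.1, -0.2, 0.2]
finger_gap: 0.0155
```

Call:
carry_out --commands '[{"linear":[0,0,-0.007],"angular":[0,0,0],"jaw":1},{"linear":[0,0,-0.015],"angular":[0,0,0],"jaw":1},{"linear":[0,0,-0.025],"angular":[0,0,0],"jaw":1},{"linear":[0,0,-0.035],"angular":[0,0,0],"jaw":1},{"linear":[0,0,-0.05],"angular":[0,0,0],"jaw":1},{"linear":[0,0,-0.07],"angular":[0,0,0],"jaw":1},{"linear":[0,0,-0.09],"angular":[0,0,0],"jaw":1},{"linear":[0,0,-0.11],"angular":[0,0,0],"jaw":1},{"linear":[0,0,-0.13],"angular":[0,0,0],"jaw":1},{"linear":[0,0,-0.15],"angular":[0,0,0],"jaw":1},{"linear":[0,0,-0.165],"angular":[0,0,0],"jaw":1},{"linear":[0,0,-0.165],"angular":[0,0,0],"jaw":1}]'

```text
t: 6.07
tcp_pos: [0.5162, -0.1882, 0.2354]
tool_rot: [0.003, 0.799, 0.602, 0.001]
ft_force: [0.1, 0.1, -0.5]
finger_gap: 0.0157
```

```bash
python3 - <<'E'
from h import *
s=robot.get_state();print(s['t'],s['tcp_pos'],s['finger_gap'],s['ft_force'],abs(s['dq']).max())
for n in('wrist','side','scene'):
    im=robot.grab_frame(n)[:,:,::-1];cv2.imwrite(f'pics/G_{n}.png',im)
    if n=='side': cv2.imwrite('pics/Gsc.png',cv2.resize(im[100:240,200:340],None,fx=4,fy=4,interpolation=cv2.INTER_CUBIC))
    if n=='scene': cv2.imwrite('pics/Gcc.png',cv2.resize(im[150:290,150:300],None,fx=4,fy=4,interpolation=cv2.INTER_CUBIC))
A=np.array([.691,.292,.28]);t=.46;Rt=rotf(.545,t);mx=Rt[:,1];mz=-Rt[:,2]
F=A-.171*mx; T=F-.0075*mx+.0162*mz; print('F',F,'TCP',T)
P=T-.06*mx+[0,0,.06];print(P,rel(P,Rt))
E
```

```text
6.0667 [ 0.5161877  -0.18823476  0.23537179] 0.015706431434440733 [ 0.14204326  0.08484912 -0.53068394] 0.06635138504364586
F [0.55997314 0.2125654  0.20408487] TCP [0.54807631 0.20535298 0.21527131]
[0.50210197 0.17748119 0.24863443] (array([ 0.3472, -0.1121, -0.0179]), array([-0.4345,  0.1889, -0.8095]))
```

View pics/G_wrist.png

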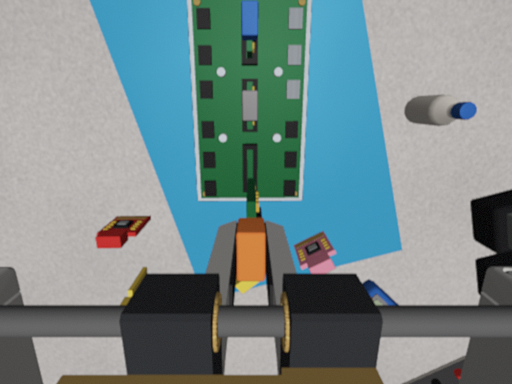

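View pics/Gcc.png

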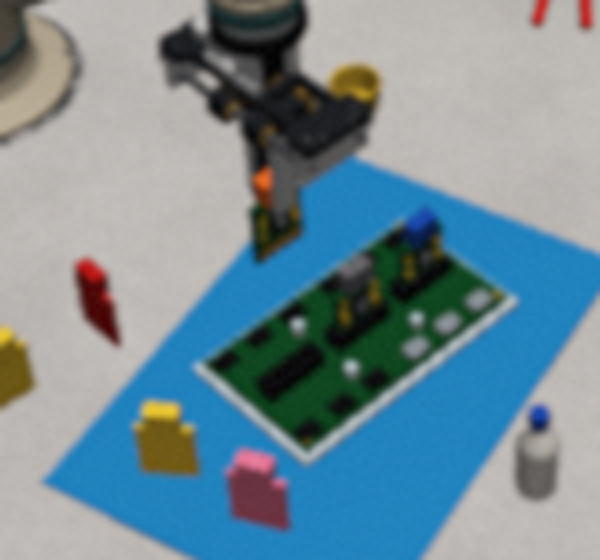

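Call:
carry_out --commands '[{"linear":[0.03,-0.01,-0.002],"angular":[-0.04,0.02,-0.08],"jaw":1},{"linear":[0.07,-0.022,-0.004],"angular":[-0.09,0.04,-0.16],"jaw":1},{"linear":[0.105,-0.034,-0.006],"angular":[-0.13,0.06,-0.24],"jaw":1},{"linear":[0.14,-0.045,-0.008],"angular":[-0.17,0.075,-0.33],"jaw":1},{"linear":[0.175,-0.056,-0.01],"angular":[-0.22,0.095,-0.41],"jaw":1},{"linear":[0.21,-0.068,-0.011],"angular":[-0.26,0.113,-0.49],"jaw":1},{"linear":[0.245,-0.08,-0.013],"angular":[-0.3,0.13,-0.57],"jaw":1},{"linear":[0.28,-0.09,-0.015],"angular":[-0.35,0.15,-0.65],"jaw":1},{"linear":[0.315,-0.1,-0.016],"angular":[-0.39,0.17,-0.73],"jaw":1},{"linear":[0.347,-0.112,-0.018],"angular":[-0.434,0.189,-0.81],"jaw":1},{"linear":[0.347,-0.112,-0.018],"angular":[-0.434,0.189,-0.81],"jaw":1},{"linear":[0.347,-0.112,-0.018],"angular":[-0.434,0.189,-0.81],"jaw":1}]'

```text
t: 7.22
tcp_pos: [0.5006, 0.1778, 0.247]
tool_rot: [0.111, 0.477, 0.849, 0.197]
ft_force: [-0.2, -1.1, -0.1]
finger_gap: 0.016
```

```bash
python3 - <<'E'
from h import *
s=robot.get_state();print(s['t'],s['tcp_pos'],s['finger_gap'],s['ft_force'],s['joints'].round(3),abs(s['dq']).max())
m=robot.camera_model('wrist');np.save('wH.npy',m['T'])
im=robot.grab_frame('wrist')[:,:,::-1];cv2.imwrite('pics/wH.png',im)
for n in('side','scene'):
    im=robot.grab_frame(n)[:,:,::-1];cv2.imwrite(f'pics/H_{n}.png',im)
    x,y=((140,200) if n=='side' else (250,80))
    cv2.imwrite(f'pics/Hc_{n}.png',cv2.resize(im[y:y+130,x:x+130],None,fx=4.5,fy=4.5,interpolation=cv2.INTER_CUBIC))
Rt=rotf(.545,.46);mx=Rt[:,1];mz=-Rt[:,2];F=np.array([.691,.292,.28])-.171*mx
print(rel(F-.0075*mx+.0162*mz,Rt))
E
```

```text
7.2167 [0.50056944 0.17776206 0.24695696] 0.015970898927427805 [-0.18965741 -1.133791   -0.14586887] [ 0.052 -0.052  1.887  0.268  0.916 -0.617] 0.037926094967402464
(array([0.0017, 0.0336, 0.0534]), array([-0.0012,  0.001 , -0.0001]))
```

View pics/wH.png

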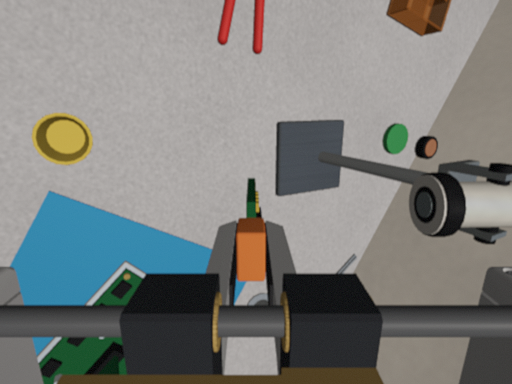

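View pics/Hc_scene.png

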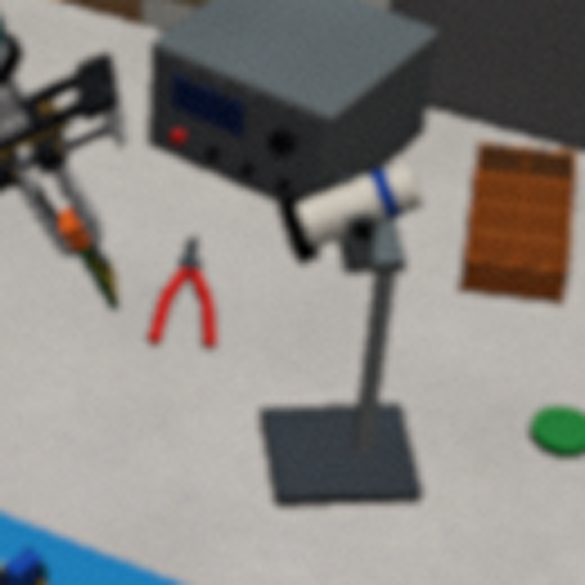

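View pics/Hc_side.png

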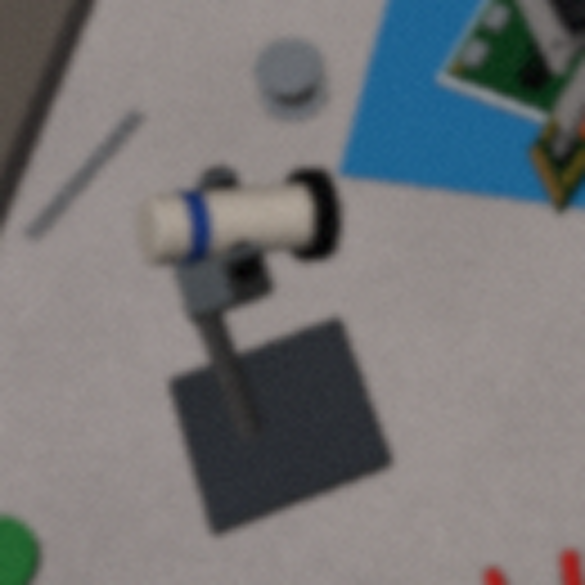

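```bash
python3 - <<'E'
from h import *
a=cv2.imread('pics/wH.png');cv2.imwrite('pics/wHc.png',cv2.resize(a[150:260,400:512],None,fx=6,fy=6,interpolation=cv2.INTER_CUBIC))
E
```

```text
(no output)
```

View pics/wHc.png

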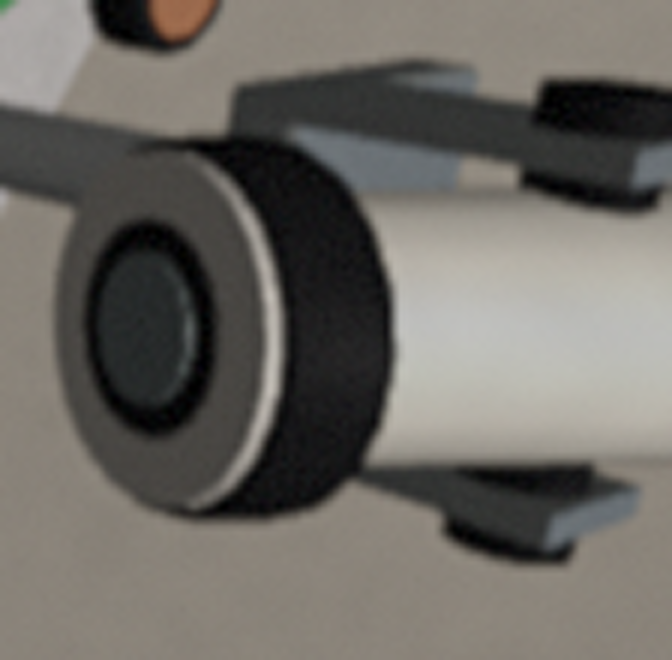

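```bash
python3 - <<'E'
from fit import *
H=dict(m,T=np.load('wH.npy'))
cvH=cv(151,328,400,150,6)
p,e=tri([ray(B,*lensB),ray(C,*lensC),ray(H,*cvH)]);print('lens',p,e)
for pair in((B,lensB,H,cvH),(C,lensC,H,cvH)): print(tri([ray(pair[0],*pair[1]),ray(pair[2],*pair[3])]))
for t in(.4,.44,.48,.52):
  d=u(.545,t);print(t,[round(float(abs(ray(M,*l)[1]@d)/np.linalg.norm(ray(M,*l)[1])),3) for M,l in((B,lensB),(C,lensC),(H,cvH))])
for t in (.42,.46,.5): print(t,p-.11*u(.545,t))
E
```

```text
lens [0.64187804 0.26183398 0.25381663] [np.float64(0.0003286456825388341), np.float64(0.000333050610127866), np.float64(0.00029073836256321553)]
(array([0.64017288, 0.26161159, 0.25516206]), [np.float64(0.00016608820008745287), np.float64(0.00016608820008746615)])
(array([0.64167277, 0.26157681, 0.25414079]), [np.float64(0.000247627568048735), np.float64(0.0002476275680487337)])
0.4 [0.393, 0.299, 0.551]
0.44 [0.357, 0.261, 0.519]
0.48 [0.321, 0.222, 0.486]
0.52 [0.284, 0.183, 0.453]
0.42 [0.55598924 0.20976418 0.20896298]
0.46 [0.55759176 0.2107357  0.20498234]
0.5 [0.55932912 0.21178896 0.20107982]
```

```bash
python3 - <<'E'
from h import *
Rt=rotf(.545,.43);mx=Rt[:,1];mz=-Rt[:,2];F=np.array([.558,.211,.208])
T=F-.0075*mx+.015*mz;print(T,rel(T,Rt))
E
```

```text
[0.54682323 0.20422412 0.21850796] (array([0.0014, 0.0336, 0.0497]), array([ 0.0288,  0.001 , -0.0001]))
```

Call:
carry_out --commands '[{"linear":[0.0,0.006,0.008],"angular":[0.006,0,0],"jaw":1},{"linear":[0.0,0.012,0.017],"angular":[0.012,0,0],"jaw":1},{"linear":[0.001,0.018,0.026],"angular":[0.018,0,0],"jaw":1},{"linear":[0.001,0.024,0.035],"angular":[0.024,0,0],"jaw":1},{"linear":[0.0014,0.03,0.044],"angular":[0.029,0,0],"jaw":1},{"linear":[0.0014,0.0336,0.0497],"angular":[0.029,0,0],"jaw":1},{"linear":[0.0014,0.0336,0.0497],"angular":[0.029,0,0],"jaw":1},{"linear":[0.0014,0.0336,0.0497],"angular":[0.029,0,0],"jaw":1},{"linear":[0.0014,0.0336,0.0497],"angular":[0.029,0,0],"jaw":1},{"linear":[0.0014,0.0336,0.0497],"angular":[0.029,0,0],"jaw":1}]'

```text
t: 8.2
tcp_pos: [0.5465, 0.205, 0.2196]
tool_rot: [0.106, 0.479, 0.851, 0.186]
ft_force: [-0.2, -0.1, -1.3]
finger_gap: 0.0159
```

```bash
python3 - <<'E'
from h import *
s=robot.get_state();print(s['t'],s['tcp_pos'],s['finger_gap'],s['ft_force'],abs(s['dq']).max())
Rt=rotf(.545,.43);print(rel([.5468,.2042,.2185],Rt))
m=robot.camera_model('wrist');np.save('wI.npy',m['T'])
im=robot.grab_frame('wrist')[:,:,::-1];cv2.imwrite('pics/wI.png',im)
for n in('side','scene'):
    im=robot.grab_frame(n)[:,:,::-1];cv2.imwrite(f'pics/I_{n}.png',im)
    x,y=((160,200) if n=='side' else (240,70))
    cv2.imwrite(f'pics/Ic_{n}.png',cv2.resize(im[y:y+100,x:x+120],None,fx=6,fy=6,interpolation=cv2.INTER_CUBIC))
E
```

```text
8.2 [0.5465497  0.20503007 0.21963953] 0.015932045616811254 [-0.19618012 -0.05210354 -1.29931393] 0.004854212694327153
(array([-0.0008, -0.0007,  0.0009]), array([0.0017, 0.0008, 0.001 ]))
```

View pics/wI.png

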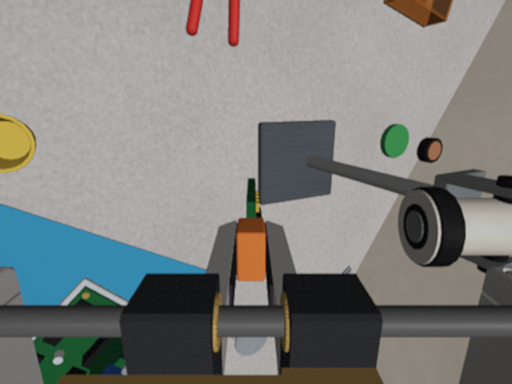

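View pics/Ic_scene.png

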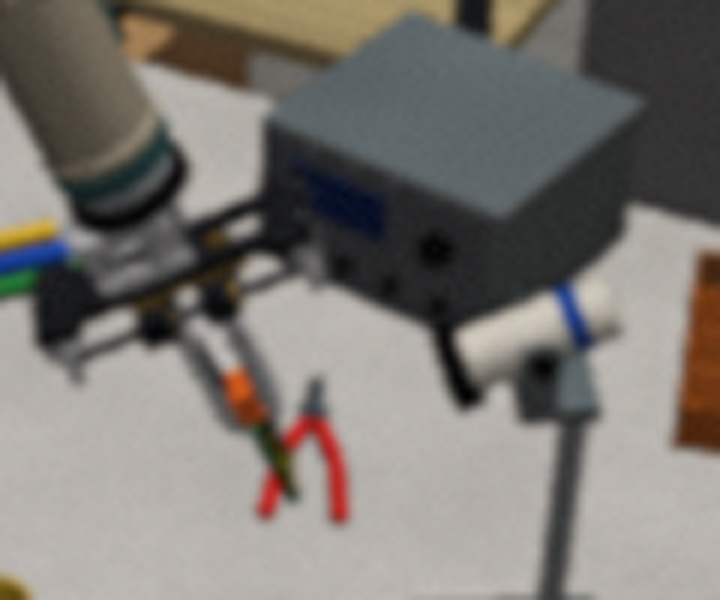

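View pics/Ic_side.png

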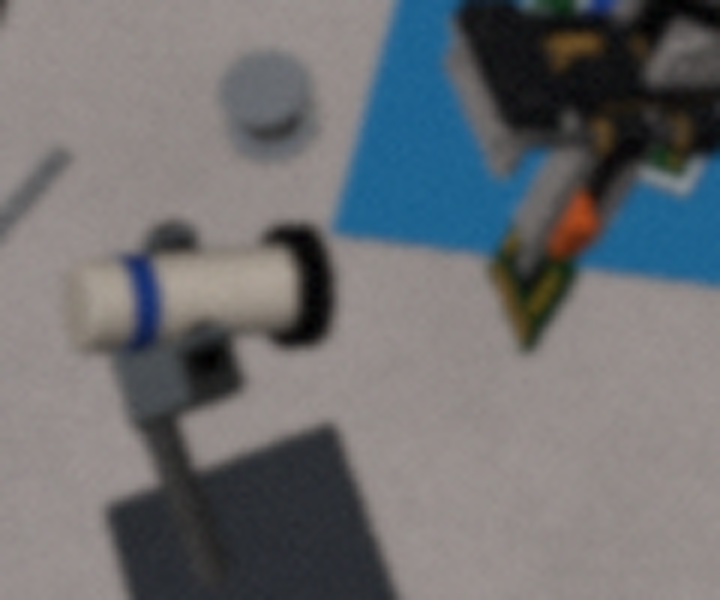

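```bash
python3 - <<'E'
from h import *
s=robot.get_state();q=s['tool_rot'];Rt=R.from_quat([q[1],q[2],q[3],q[0]]).as_matrix()
mx=Rt[:,1];mz=-Rt[:,2];my=np.cross(mz,mx)
T=s['tcp_pos'];O=T-.053*mz
pts={'chip':O+.0075*mx+.038*mz,'bot':O,'botL':O-.025*my,'botR':O+.025*my,'gripc':O+.073*mz,'lens':T-.015*mz+.1175*mx,'rear':T-.015*mz+.2285*mx}
print(pts['chip'])
for n,x,y in(('scene',240,70),('side',160,200)):
    m=robot.camera_model(n);im=cv2.imread(f'pics/I_{n}.png');big=cv2.imread(f'pics/Ic_{n}.png')
    for k,p in pts.items():
        u=proj(m,p);U=(u+.5-[x,y])*6-.5;print(n,k,u.round(1),U.round(0));cv2.circle(big,tuple(int(v) for v in U),4,(255,0,255),1)
    cv2.imwrite(f'pics/Id_{n}.png',big)
E
```

```text
[0.55783949 0.21170492 0.20930776]
scene chip [286.6 141.6] [282. 432.]
scene bot [288.7 149.3] [295. 479.]
scene botL [289.2 153.6] [298. 504.]
scene botR [288.2 145.2] [292. 454.]
scene gripc [281.1 135.6] [249. 396.]
scene lens [314.4 130.9] [449. 368.]
scene rear [343.4 119.7] [623. 301.]
side chip [246.1 243.4] [519. 263.]
side bot [243.8 251.1] [505. 309.]
side botL [240.8 244.1] [487. 267.]
side botR [246.8 258.2] [523. 352.]
side gripc [252.9 235.6] [560. 216.]
side lens [210.5 247. ] [306. 284.]
side rear [170.2 251. ] [ 64. 309.]
```

View pics/Id_scene.png

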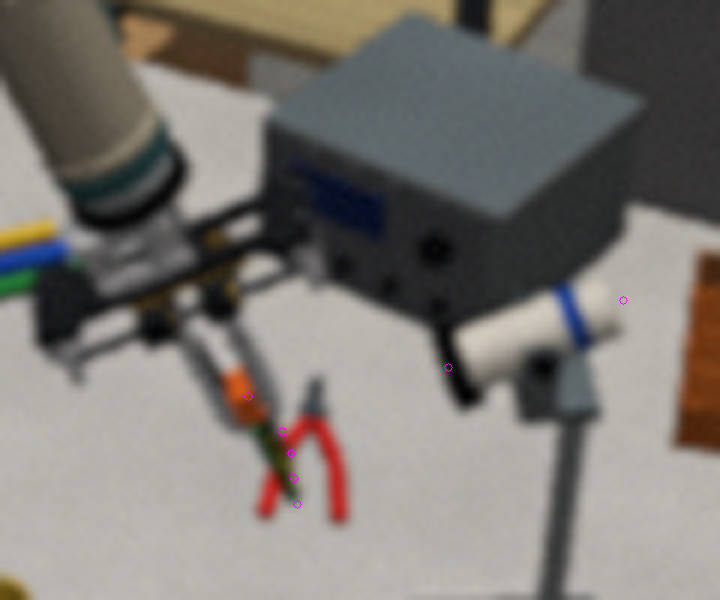

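View pics/Id_side.png

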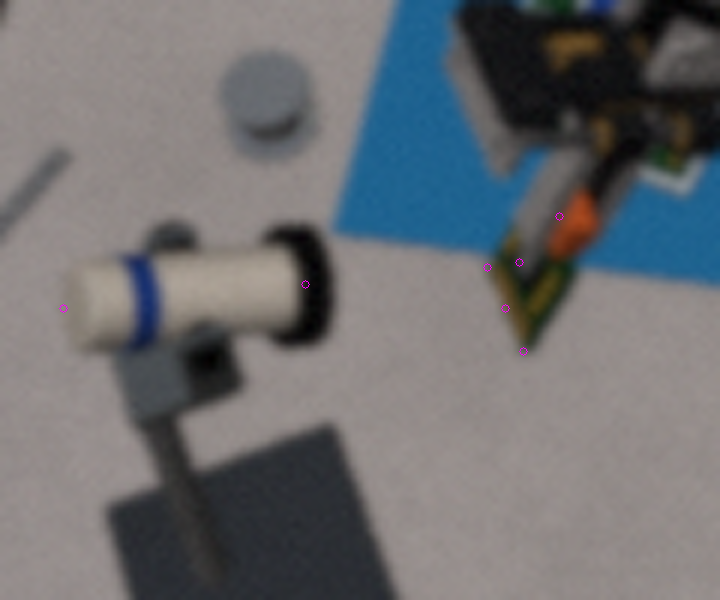

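```bash
python3 - <<'E'
from h import *
s=robot.get_state();print(s['t'],s['tcp_pos'],s['finger_gap'],abs(s['dq']).max())
print(robot.sign_off())
E
```

```text
8.35 [0.54663926 0.20492549 0.21978842] 0.01580361196910285 0.0016835074843135683
the job is handed in; nothing more can be done
None
```

The orange module is out of its socket and held still in front of the inspection camera; I handed the job in at t = 8.35 s. No verdict is reported, so what follows is my own measurement.

I gripped it across its orange block at about 25 N, drew it straight up and turned it to face the lens, leaned back 0.43 rad at a heading of 0.545 rad.

**Last checks**
- **Grip:** the finger gap was 15.8 mm on the 16 mm block. Joint speeds were under 0.002 rad/s.
- **Chip position:** from the tool pose, the chip is at about (0.558, 0.212, 0.209), within about 2 mm of my focus estimate of (0.558, 0.211, 0.208).
- **Outside views:** the module points I predicted in the scene and side pictures matched the pictures to a few pixels at worst, about 2 to 3 mm each. The implied lens and line of sight also fell on the camera head.
- **Other things:** I planned every path clear of the camera, the other modules and the bench things. Measured forces stayed around 1 N. I did not re-measure their positions at the end.

**Where measurements disagreed**
- **Focus position:** working from the base plate and from the lens seen in the wrist camera gave focus points about 5 mm apart. I used a point between them.
- **Tilt:** estimates of the camera head's tilt ran from 0.35 to 0.58 rad. I discounted the extremes as poor picks and chose 0.43, where most of the better estimates agreed.
- **Head length:** the head measured about 4 mm shorter than the stated 111 mm.

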